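# Bin an empty roll core through the lever-lidded scrap bin

### The arm

A 6-joint arm with a two-finger parallel gripper is mounted at the origin on the work surface. World frame = base frame: x ahead of the robot, y to its left, z up, the work surface at z = 0. Lengths are in mm, angles in rad, forces in N, time in s.
With the tool pointing down it reaches from about 350 to 850 mm from the base axis. Payload 8.1 kg.
Tool frame: the origin (TCP) lies at the very end of the fingers, on their centre line; the grasp point (between the pads) lies grasp_offset behind it (grasp_offset is the distance from the TCP to the grasp point, in mm); z points along the fingers, y is the line along which they close (so a half turn about z gives the same grasp; the last joint's range is limited). The gripper opens to 85 mm and grips with 20 to 120 N. Pads are 22 mm wide; open, the fingers measure 114 mm over their backs; the gripper's body (76 mm by 85 mm) begins 54 mm behind the grasp point. The pads swing forward as they close: fully open they stand 13 mm farther back than shut.
Start: joints at [1.084, 0.13, 1.488, -0, 1.523, -0.085], TCP at [234.625, 552.229, 231.292] pointing down, gripper open.
Joint ranges: [-2.96, 2.96], [-0.89, 2.26], [0.02, 2.5], [-1.34, 4.48], [0, 2.73], [-2.66, 2.66]. Speed limits (rad/s): [2.39, 2.39, 2.79, 3.14, 3.14, 3.14].

### API

Orientations are given as a 3x3 rotation matrix whose columns are the frame's x, y, z axes.
In Python, from station import get_state, camera, sign_off, spot_in, grasp_offset gives the robot as it stands.
- The arm moves only by the shell command python3 -m handwheel 'ROWS' [OPENING]. ROWS is JSON, a list of rows, each a list of 6 numbers: the shift along the tool's x, y, z scaled (see below), then the turn, a rotation vector about the tool's x, y, z scaled (see below). A call has 1 to 8 rows; each row is the pose to reach, as a shift and turn from the pose commanded when the call began, along the tool's axes at that moment; what a row does not reach only later rows make up. The controller multiplies each number of a shift by 0.1 m and each number of a turn by 60 degrees. A row lasts 1/10 s, in which the tool goes at most 50 mm and 8.59 degrees, less where a joint would pass 70% of its speed; a pose out of reach is approached as far as the arm can. A call with a number of a shift or a turn outside -1 to 1 is refused whole. A call with a gripper value outside its range is refused whole. OPENING is the closure, from 0 (fully open) to 1 (shut), set as the call begins (- or left out, the last holds). The fingers move at their own pace and stop on an object; the grip force is fixed at half the most. Time passes only in rows, so rows that repeat a pose let the fingers close. It gives the time, the measured TCP pose, the force, the opening and the grip force at its end, in the units of the state.
- get_state(): the state, without advancing time (a new reading comes with each control period).
- camera(name): name is "side" or "top"; returns a dict with "pixels" (480x640x3 uint8, red, green, blue), "camera_matrix" (3x3 intrinsics, pixels), "distortion" ([k1, k2, p1, p2, k3] as OpenCV has them; the pictures are not rectified), "R" (3x3) and "t" (3): a world point X has camera coordinates R X + t. Camera axes: x right, y down, z forward; pixel columns grow to the right and rows downward; lengths in mm; the calibration is good to about 2 mm. A picture is of the moment at which its call begins. There is no depth.
- sign_off(): hands the job in; it is judged then, once.
Trained networks look in the newest picture that a camera, given by its name, has taken for a name from the list of things; names that differ only in an ending like _2 or _b are one class to them, and where a whole thing is asked for, a point or a joint stands for the part that bears it (a point fixed in the world has none). Each returns a list of dicts, best first, with "p" (0 to 1); they miss things now and then, are a little off and sometimes report something else, mostly with a low value. They report only what shows in the picture. A call takes as long as a camera call. They do not tell look-alikes from the thing itself.
- spot_in(target, camera): "extent" ([left, top, right, bottom] in pixels, round what is visible of it).
The state is a dict: "time_s": time; "joint_pos": joint angles; "joint_vel": joint speeds; "tau": joint torques, N m; "tool_pos": TCP position; "tool_rot": TCP orientation; "contact_force": force on the tool from outside, world axes, zero at the start; "moment": the same for the moment, N m; "width": finger opening in mm; "grasp_force": force on a finger pad.
Only numpy, scipy, OpenCV 4.12 (cv2) and the standard library are available. Lean on these libraries where they do the work, as an engineer would, in place of code of your own. Each camera call takes 0.05 s, during which the arm holds its last target. There are 200 camera calls.

### The job

First free the scrap bin's lever: draw its locking pin right out of the bore and park it lying in the open notch beside it, pointing the same way. Then lay the empty cardboard core (not the white roll) across the feed ramp and let go, so that it rests against the shut lid. Finally press the lever down and hold it until the core has rolled right into the bin, and let go so that the lid shuts; leave the lid itself and the other things on the bench alone.

Things in the scene. Friction and masses are not known exactly. Their poses are not given: they have to be found in the camera images.
- bin: Grey plastic bench scrap bin, fixed; its pose differs each time. Origin: centre of the box's underside, on the table. x points from the ramp (front) to the rear, y to its left, z up. Box 200 mm deep (x), 160 wide, 182 high with the lid shut; inner floor 12 mm up. The feed ramp is in front (-x); the lever, the block with the bore and the notch block stand along its -y side.
- ramp_spot (a point): Where the core's centre is when it lies across the ramp's midline (axis along the bin's y), 51 mm short of the lid plate. Bin frame [-184, 0, 157] mm, axes as the bin's. The ramp descends 12 degrees to +x, from x = -263, 145 mm high, to the lid plate at x = -105, 110 mm high; 134 mm wide between cheeks 16 mm high. A round thing let go here rolls down to it. Lip 11 mm at the top end.
- lid (a joint): Lid angle, rad: 0 shut, 0.6 fully raised. Hinged at the rear of the bin, front edge rises. Its front plate reaches down almost to the ramp and stops what lies there. Coupled to the lever: lid = 3 x lever. Falls shut when the lever is let go.
- lid_edge (a point): Middle of the lid's front edge, near its top (176 mm high when shut; about 100 mm higher when fully raised).
- lever (a joint): Lever angle, rad: 0 up (lid shut), 0.2 fully down (lid fully raised). While the pin is in its bore it lies under the lever and blocks it after about 0.03. Springs back when let go. About 0.13 or more lets the core pass.
- lever_pad (a point): Centre of the top of the lever's press pad, a black rubber plate 44 x 44 mm at the lever's front end, 102 mm above the table when up; bin frame [-125, -135, 102] mm. Pressed fully it sinks 35 mm, needs about 8 N and swings about a pivot 175 mm to its +x. Free space above; the ramp's cheek is 40 mm to its +y side.
- pin_handle (a point): Centre of the locking pin's handle: black cylinder 24 mm thick, 45 long, level, along its own y (= the bin's y). Its steel shank, 12 mm thick, 75 long, goes on to +y. It starts in the bore (15 mm square, 36 deep, along y) of a metal block 96 mm high, its end under the lever; the handle is outside at -y, 75 mm above the table. Drawn 80 mm to the bin's -y it is clear.
- pin_shank (a point): Middle of the pin's shank, 60 mm along +y of the pin from the centre of the handle. Pin 0.15 kg.
- notch (a point): Where the middle of the shank is when the pin lies parked, handle still to -y (about 20 mm of play along y). Bin frame [-180, -152.5, 75] mm: 130 mm in front (-x) of the bore, at its height. The notch is an open-topped groove along the bin's y, 18 mm wide, 20 deep, 62 long, in a metal block 40 mm thick, 89 high. Axes as the bin's.
- core_mid (a point): Centre of the empty cardboard core: brown cylinder 56 mm thick, 110 long, its own x along its axis, dark ends; about 0.12 kg. It starts in a small wooden cradle left or right of the bin, at various yaws, centre 36 mm above the table. The cradle is 70 mm long, 14 high and narrower than the core, so fingers pass beside it.
- roll_mid (a point): Bystander: centre of the white film roll, 66 mm thick, 100 mm long plus brown core ends, in a like cradle on the other side. Not to be moved.
- spray: Bystander: white bottle, 60 mm thick, 170 tall, origin under its centre.
- jar: Bystander: white jar 68 mm thick, 100 tall, origin under its centre.
- hammer: Bystander: hammer lying on the table along its own x, about 250 mm long.
- mug: Bystander: white mug, 76 mm wide, 90 tall, origin under its centre.
- carton: Bystander: brown carton, 90 x 130 x 60 mm high, origin under its centre.
- acrylic: Bystander: white plate 100 x 80 x 12 mm, origin under its centre.
Not all that is in view belongs to the job. Leave any green look-alike of the part that bears core_mid alone. Of the things that look like the part that bears pin_handle, the smaller one is meant.

How it is judged:
By the outcome, as a careful person would: the job done as asked, in the order asked, and still so for the second after the job is handed in, with the robot touching nothing.
It also fails if it takes over 64 s, if anything falls off the work surface, if the arm or the gripper's body presses on something with over 40 N, if the wrist force passes 120 N, or if a joint passes its speed limit or range.

## Working session

There is one attempt and no reset: what is moved stays moved. The work goes in short steps, Python scripts to look and compute and a shell command to move; the robot and the scene stay as the last step left them, time stands still between calls to the robot, and variables do not carry over. Pictures are saved under pics/ and viewed, at most 14 in all, crops included, and the job is handed in when it is done.

```bash
mkdir -p pics; ls
cat > h.py <<'E'
import numpy as np, cv2, json
from station import get_state, camera, sign_off, spot_in, grasp_offset
def snap(n,f=None):
    c=camera(n)
    if f: cv2.imwrite('pics/'+f,c['pixels'][:,:,::-1])
    return c
def ray(c,uv):
    K=np.array(c['camera_matrix'],float);D=np.array(c['distortion'],float)
    R=np.array(c['R']);t=np.array(c['t'])
    p=cv2.undistortPoints(np.array([[uv]],float),K,D)[0,0]
    d=R.T@np.array([p[0],p[1],1]);return -R.T@t,d
def atz(c,uv,z):
    o,d=ray(c,uv);return o+d*(z-o[2])/d[2]
def proj(c,X):
    R=np.array(c['R']);t=np.array(c['t'])
    return cv2.projectPoints(np.array(X,float).reshape(-1,3),cv2.Rodrigues(R)[0],t,np.array(c['camera_matrix'],float),np.array(c['distortion'],float))[0][:,0]
E
python3 - <<'E'
from h import *
print(grasp_offset if not callable(grasp_offset) else grasp_offset())
s=get_state();print(s)
for n in ('top','side'):
    c=snap(n,n+'0.png');print(n,(-np.array(c['R']).T@c['t']).round())
    for t in ['bin','pin_handle','pin_shank','core_mid','roll_mid','lever_pad','lever','lid','notch','hammer','spray','jar','mug','carton','acrylic']:
        print(t,[(round(d['p'],2),np.round(d['extent']).tolist()) for d in spot_in(t,n)][:3])
E
```

```text
pics
18.700000000000003
{'time_s': 0.0, 'joint_pos': array([ 1.08361384e+00,  1.31139992e-01,  1.48931802e+00,  8.22679857e-06,
        1.52303357e+00, -8.54007163e-02]), 'joint_vel': array([ 2.80447286e-04,  6.25742082e-05,  8.73770911e-04,  2.28117006e-04,
        9.97762361e-04, -2.03242087e-04]), 'tau': array([ 1.04543757e-03, -5.69375432e+01, -5.00574911e+01, -1.07740232e-04,
        1.40252011e-02,  4.24634050e-05]), 'tool_pos': array([234.34132685, 551.71753628, 230.23583442]), 'tool_rot': array([[-9.20365446e-01,  3.91058363e-01, -8.96219661e-04],
       [ 3.91059353e-01,  9.20363939e-01, -1.67414698e-03],
       [ 1.70159081e-04, -1.89130211e-03, -9.99998197e-01]]), 'contact_force': array([ 0.41469336, -0.64514466, -0.70265415]), 'moment': array([-0.00404294,  0.01201227, -0.01955243]), 'grasp_force': 0.0, 'width': 85.53095938440552}
top [ 199.    2. 1388.]
bin [(0.89, [239.0, 139.0, 350.0, 278.0])]
pin_handle [(0.91, [419.0, 282.0, 439.0, 344.0]), (0.47, [175.0, 210.0, 202.0, 238.0])]
pin_shank [(0.91, [423.0, 284.0, 436.0, 345.0]), (0.73, [317.0, 191.0, 356.0, 200.0])]
cor
[... 1091 characters left out ...]
7.0, 252.0])]
roll_mid [(0.62, [316.0, 358.0, 376.0, 392.0])]
lever_pad [(0.75, [331.0, 252.0, 407.0, 269.0])]
lever [(0.67, [332.0, 250.0, 409.0, 272.0]), (0.27, [439.0, 336.0, 485.0, 400.0])]
lid [(0.89, [326.0, 180.0, 421.0, 239.0]), (0.51, [253.0, 199.0, 291.0, 228.0])]
notch [(0.71, [270.0, 177.0, 423.0, 314.0])]
hammer [(0.9, [369.0, 411.0, 523.0, 466.0]), (0.39, [403.0, 343.0, 441.0, 420.0])]
spray [(0.74, [404.0, 340.0, 440.0, 418.0]), (0.2, [326.0, 182.0, 424.0, 240.0])]
jar [(0.85, [309.0, 180.0, 330.0, 210.0])]
mug [(0.8, [441.0, 337.0, 484.0, 402.0])]
carton [(0.85, [334.0, 179.0, 363.0, 192.0])]
acrylic [(0.56, [280.0, 184.0, 312.0, 201.0]), (0.37, [402.0, 337.0, 443.0, 418.0])]
```

Run:
```python
import cv2
a=cv2.imread('pics/top0.png');b=cv2.imread('pics/side0.png')
cv2.imwrite('pics/topc.png',cv2.resize(a[130:360,140:450],(800,594),interpolation=cv2.INTER_CUBIC))
cv2.imwrite('pics/sidec.png',cv2.resize(b[170:340,210:440],(800,591),interpolation=cv2.INTER_CUBIC))
```

```text
(no output)
```

View pics/topc.png

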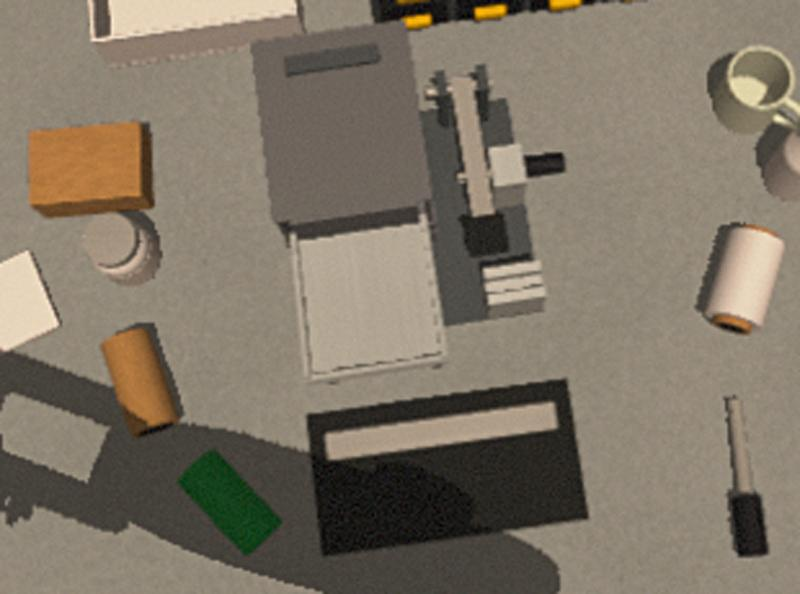

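View pics/sidec.png

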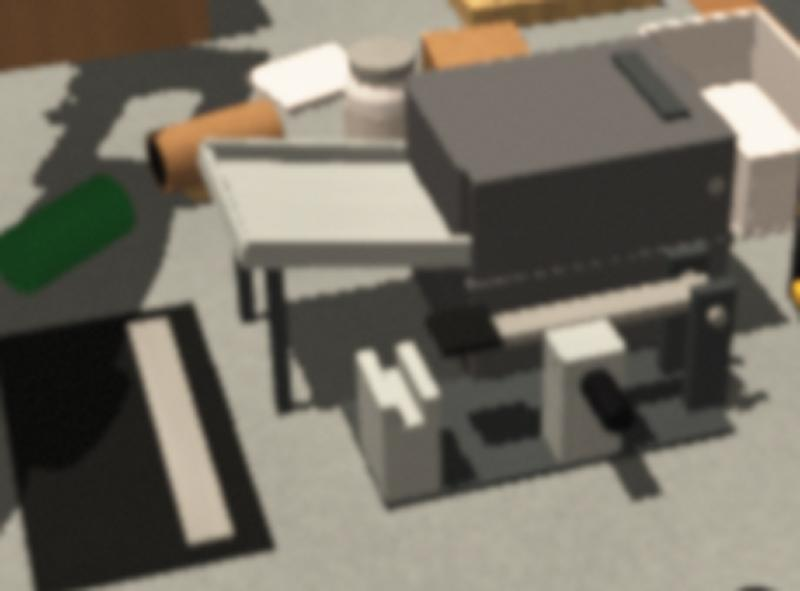

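The top crop shows the core at about (194,277) in the full picture and the green decoy beside it. The pin in the bore has its handle at (351,193). The larger look-alike lies loose at (429,313). Next I fit the bin pose from corners seen in both views.

```bash
cat > fit.py <<'E'
from h import *
from scipy.optimize import least_squares
ct,cs=snap('top'),snap('side')
T=lambda u,v:(140+u*.3875-.3,130+v*.3872-.3); S=lambda u,v:(210+u*.2875-.35,170+v*.2876-.35)
P=[(ct,T(485,234),(-125,-135,102)),(ct,T(254,42),(100,80,182)),(ct,T(405,25),(100,-80,182)),(ct,T(275,222),(-105,80,182)),(ct,T(430,202),(-105,-80,182)),
(ct,T(311,378),(-263,67,156)),(ct,T(443,360),(-263,-67,156)),(ct,T(513,277),(-180,-152.5,89)),
(cs,S(463,330),(-125,-135,102)),(cs,S(470,183),(-105,-80,182)),(cs,S(735,133),(100,-80,182)),(cs,S(650,45),(100,80,182)),(cs,S(410,82),(-105,80,182)),(cs,S(243,245),(-263,-67,156)),(cs,S(203,146),(-263,67,156)),(cs,S(400,388),(-180,-152.5,89))]
def W(p,X):
    c,s=np.cos(p[2]),np.sin(p[2]);X=np.array(X,float)
    return np.array([p[0]+c*X[0]-s*X[1],p[1]+s*X[0]+c*X[1],X[2]])
f=lambda p:np.concatenate([proj(c,W(p,X))[0]-uv for c,uv,X in P])
if __name__=='__main__':
    r=least_squares(f,[450,50,.1],loss='soft_l1')
    print(r.x.tolist());print(f(r.x).reshape(-1,2).round(1).tolist())
    p=r.x;np.save('bin.npy',p)
    h=atz(ct,T(545,163),75+12);c,s=np.cos(p[2]),np.sin(p[2])
    d=h-[p[0],p[1],0];print('handle bin (top)',c*d[0]+s*d[1],-s*d[0]+c*d[1])
    # side: handle centre crop (607,400)
    h=atz(cs,S(607,400),75);d=h-[p[0],p[1],0];print('handle bin (side)',c*d[0]+s*d[1],-s*d[0]+c*d[1])
    for n,X in dict(handle=(-50,-210,75),notchhandle=(-180,-212.5,75),spot=(-184,0,157),pad=(-125,-135,102)).items(): print(n,W(p,X).round(1))
    # core ends in top crop: upper end centre, lower end centre (z about 36, silhouette at mid height)
    for uv in [(124,334),(154,427)]: print('core end',atz(ct,T(*uv),45).round(1))
    for e in [(180,259),(212,300)]: print(atz(ct,e,45).round())
    print('side core box ctr',atz(cs,(272.5,212),36).round(1))
E
python3 fit.py
```

```text
[647.8556576977019, 77.07084620380196, 0.01343652824326498]
[[0.7, -0.7], [-0.1, -0.9], [-0.6, -2.9], [0.4, 1.2], [0.5, -0.1], [0.0, 0.5], [-0.4, -0.2], [-1.0, 1.8], [0.9, -0.2], [-0.6, 0.6], [1.9, 0.9], [0.9, -1.9], [-2.4, -0.6], [-0.2, 0.8], [-0.1, 1.9], [-0.9, -3.8]]
handle bin (top) -52.734569290899564 -211.88508892236285
handle bin (side) -48.989863512619614 -206.42427616048954
handle [ 600.7 -133.6   75. ]
notchhandle [ 470.7 -137.8   75. ]
spot [463.9  74.6 157. ]
pad [524.7 -59.6 102. ]
core end [479.6 355.5  45. ]
core end [371.6 330.8  45. ]
[483. 378.  45.]
[353. 296.  45.]
side core box ctr [427.3 348.9  36. ]
```

```bash
cat > ov.py <<'E'
from fit import *
import sys
def box(x0,x1,y0,y1,z): return [(x0,y0,z),(x1,y0,z),(x1,y1,z),(x0,y1,z)]
def overlay(p,name):
    out=[]
    for c,(x0,y0,w,h) in ((ct,(225,135,140,145)),(cs,(258,172,170,150))):
        k=560/max(w,h) if 1 else 4; k=400/w
        im=cv2.resize(c['pixels'][y0:y0+h,x0:x0+w,::-1],None,fx=k,fy=k,interpolation=cv2.INTER_CUBIC)
        for b in (box(-105,100,-80,80,182),box(-263,-263,-67,67,145),box(-200,-160,-183.5,-121.5,89),box(-189,-171,-183.5,-121.5,89),box(-147,-103,-157,-113,102),box(-62,-38,-232.5,-187.5,75)):
            q=np.array([(proj(c,W(p,X))[0]+.5-[x0,y0])*k for X in b])
            cv2.polylines(im,[q.astype(int)],True,(0,0,255),1)
        q=np.zeros((440,400,3),np.uint8);q[:min(440,im.shape[0])]=im[:440,:400];out.append(q)
    cv2.imwrite('pics/'+name,np.hstack(out))
if __name__=='__main__': overlay(np.load('bin.npy'),sys.argv[1])
E
python3 ov.py ov1.png
```

```text
(no output)
```

View pics/ov1.png

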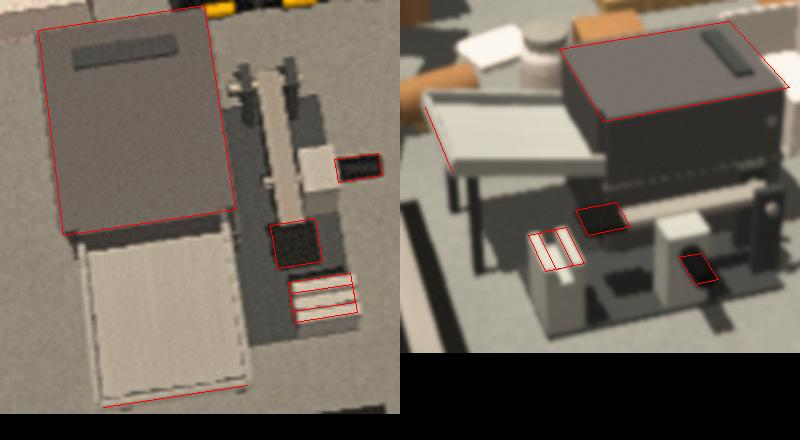

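The overlay matches the lid, pad, notch and handle in both views, so the bin pose is (648, 77), yaw 0.013. I'm moving above the pin now.

```bash
cat > go.py <<'E'
# usage: go.py bx by z [tool-x yaw deg rel. to bin, default 90] : shift/turn numbers from the measured pose (target in BIN frame, TCP)
from h import *; import sys
def W(p,X):
    c,s=np.cos(p[2]),np.sin(p[2]);return np.array([p[0]+c*X[0]-s*X[1],p[1]+s*X[0]+c*X[1],X[2]])
from scipy.spatial.transform import Rotation as Ro
p=np.load('bin.npy');a=[float(v) for v in sys.argv[1:]];s=get_state()
t=W(p,a[:3]);yaw=p[2]+np.radians(a[3] if len(a)>3 else 90);x=[np.cos(yaw),np.sin(yaw),0];z=[0,0,-1.]
T=np.array([x,np.cross(z,x),z]).T;R=s['tool_rot']
print('t',round(s['time_s'],2),'pos',s['tool_pos'].round(1),'F',s['contact_force'].round(1),'w',round(s['width'],1),'gf',round(s['grasp_force'],1))
print('shift',(R.T@(t-s['tool_pos'])/100).round(3),'turn',(Ro.from_matrix(R.T@T).as_rotvec()/np.radians(60)).round(3))
E
H="python3 -m handwheel"
$H '[[-0.92,-0.64,0,0,0,1],[-0.92,-0.64,0,0,0,1],[-0.92,-0.64,0,0,0,1],[-0.92,-0.64,0,0,0,1],[-0.92,-0.64,0,0,0,1],[-0.92,-0.64,0,0,0,1],[-0.92,-0.64,0,0,0,1]]' 0
$H '[[-1,0.5,0,0,0,0.1],[-1,0.5,0,0,0,0.1],[-1,0.5,0,0,0,0.1]]'
$H '[[-1,0.49,0,0,0,0],[-1,0.49,0,0,0,0],[-1,0.49,0,0,0,0]]'
$H '[[-1,0.49,0,0,0,0],[-1,0.49,0,0,0,0],[-1,0.49,0,0,0,0]]'
$H '[[-1,0.49,0,0,0,0],[-1,0.49,0,0,0,0],[-1,0.49,0,0,0,0]]'
$H '[[-1,0.49,0,0,0,0],[-1,0.49,0,0,0,0],[-1,0.49,0,0,0,0]]'
python3 go.py -50 -211 150
```

```text
time_s: 2.5
tool_pos: [294.4, 457.3, 231.4]
tool_rot: [[-0.115, 0.993, 0.0], [0.993, 0.115, 0.0], [0.0, 0.0, -1.0]]
contact_force: [-0.0, -0.7, -0.2]
width: 85.5
grasp_force: 0.0
time_s: 2.8
tool_pos: [358.1, 361.0, 231.3]
tool_rot: [[-0.014, 1.0, 0.001], [1.0, 0.014, -0.001], [-0.001, 0.001, -1.0]]
contact_force: [-0.0, 0.1, -0.5]
width: 85.6
grasp_force: 0.0
time_s: 3.1
tool_pos: [408.4, 261.7, 231.5]
tool_rot: [[-0.014, 1.0, 0.001], [1.0, 0.014, -0.001], [-0.001, 0.001, -1.0]]
contact_force: [-0.6, 1.2, -0.2]
width: 85.6
grasp_force: 0.0
time_s: 3.4
tool_pos: [459.0, 162.7, 231.5]
tool_rot: [[-0.014, 1.0, 0.001], [1.0, 0.014, -0.001], [-0.001, 0.001, -1.0]]
contact_force: [-0.2, 1.0, -0.7]
width: 85.3
grasp_force: 0.0
time_s: 3.7
tool_pos: [509.6, 63.7, 231.3]
tool_rot: [[-0.014, 1.0, 0.001], [1.0, 0.014, -0.001], [-0.001, 0.001, -1.0]]
contact_force: [-0.8, 0.1, 0.2]
width: 85.2
grasp_force: 0.0
time_s: 4.0
tool_pos: [560.2, -35.2, 231.0]
tool_rot: [[-0.014, 1.0, 0.0], [1.0, 0.014, -0.001], [-0.001, 0.0, -1.0]]
contact_force: [-0.3, 1.2, -0.1]
width: 85.6
grasp_force: 0.0
t 4.0 pos [560.2 -35.2 231. ] F [-0.3  1.2 -0.1] w 85.6 gf 0.0
shift [-0.999  0.39   0.811] turn [0.    0.001 0.001]
```

```bash
H="python3 -m handwheel"
$H '[[-1,0.39,0,0,0,0],[-1,0.39,0,0,0,0],[-1,0.39,0.8,0,0,0],[-1,0.39,0.8,0,0,0],[-1,0.39,0.8,0,0,0]]' | grep pos
$H '[[0,0,0.5,0,0,0],[0,0,0.9,0,0,0],[0,0,0.94,0,0,0],[0,0,0.94,0,0,0]]'
python3 go.py -50 -211 56
python3 - <<'E'
from h import *
a=snap('top')['pixels'][150:270,280:400,::-1];b=snap('side')['pixels'][225:345,310:430,::-1]
cv2.imwrite('pics/g1.png',cv2.resize(np.hstack([a,b]),(800,400),interpolation=cv2.INTER_CUBIC))
E
```

```text
tool_pos: [596.1, -129.7, 145.0]
time_s: 4.9
tool_pos: [599.6, -130.6, 58.2]
tool_rot: [[-0.018, 1.0, -0.001], [1.0, 0.018, 0.001], [0.001, -0.001, -1.0]]
contact_force: [-0.2, -0.2, 1.0]
width: 85.4
grasp_force: 0.0
t 4.9 pos [ 599.6 -130.6   58.2] F [-0.2 -0.2  1. ] w 85.4 gf 0.0
shift [-0.04   0.01   0.022] turn [-0.001 -0.001  0.004]
```

View pics/g1.png

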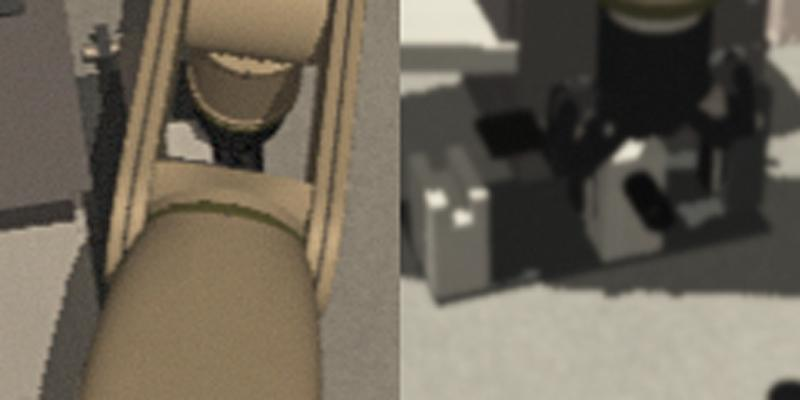

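Run:
```python
from h import *
c=snap('side');s=get_state();R=s['tool_rot'];P=s['tool_pos']
for n,o in dict(tcp=(0,0,0),fl=(0,-45,-13),fr=(0,45,-13),grasp=(0,0,-18.7),h1=(-22,0,-18.7),h2=(22,0,-18.7)).items():
    uv=proj(c,P+R@np.array(o,float))[0];print(n,uv.round(1),((uv-[310,225])*[400/120]*1+[400,0]).round())
for t in('pin_handle','pin_shank'): print([(round(d['p'],2),np.round(d['extent'],1).tolist()) for d in spot_in(t,'side')])
```

```text
tcp [384.5 289.8] [648. 216.]
fl [366.5 289.4] [588. 215.]
fr [402.5 281.5] [708. 188.]
grasp [384.7 283.5] [649. 195.]
h1 [388.3 289.1] [661. 214.]
h2 [381.2 278. ] [637. 177.]
[(0.79, [193.1, 389.1, 283.2, 408.6]), (0.6, [378.4, 276.6, 391.4, 293.9])]
[(0.74, [197.0, 386.3, 283.1, 410.7]), (0.61, [377.5, 276.8, 393.7, 295.1])]
```

The fingers straddle the handle: the grasp point projects to (385,283) and the handle box is centred at (385,285). I'll nudge 6 mm outward, close, check, then draw the pin out.

```bash
H="python3 -m handwheel"
$H '[[-0.06,0.01,0.01,0,0,0],[-0.06,0.01,0.01,0,0,0]]' |grep pos
$H '[[0,0,0,0,0,0],[0,0,0,0,0,0],[0,0,0,0,0,0],[0,0,0,0,0,0],[0,0,0,0,0,0],[0,0,0,0,0,0],[0,0,0,0,0,0],[0,0,0,0,0,0]]' 1
python3 go.py -50 -311 56
```

```text
tool_pos: [601.2, -138.7, 57.2]
time_s: 6.15
tool_pos: [600.6, -137.6, 56.3]
tool_rot: [[-0.017, 1.0, -0.0], [1.0, 0.017, 0.0], [0.0, -0.0, -1.0]]
contact_force: [0.0, 0.3, 1.6]
width: 22.4
grasp_force: 58.6
t 6.15 pos [ 600.6 -137.6   56.3] F [0.  0.3 1.6] w 22.4 gf 58.6
shift [-0.969 -0.003  0.003] turn [-0.    -0.     0.004]
```

```bash
H="python3 -m handwheel"
$H '[[-0.15,0,0,0,0,0],[-0.3,0,0,0,0,0],[-0.45,0,0,0,0,0],[-0.6,0,0,0,0,0],[-0.75,0,0,0,0,0],[-0.95,0,0,0,0,0],[-0.95,0,0,0,0,0],[-0.95,0,0,0,0,0]]'
python3 go.py -50 -311 106
python3 - <<'E'
from h import *
a=snap('top')['pixels'][150:270,280:400,::-1];b=snap('side')['pixels'][225:345,310:430,::-1]
cv2.imwrite('pics/g2.png',cv2.resize(np.hstack([a,b]),(800,400),interpolation=cv2.INTER_CUBIC))
E
```

```text
time_s: 6.95
tool_pos: [602.0, -233.8, 56.0]
tool_rot: [[-0.016, 1.0, -0.0], [1.0, 0.016, 0.0], [0.0, -0.0, -1.0]]
contact_force: [0.1, 0.6, -2.1]
width: 22.3
grasp_force: 58.8
t 6.95 pos [ 602.  -233.8   56. ] F [ 0.1  0.6 -2.1] w 22.3 gf 58.8
shift [-0.007  0.    -0.5  ] turn [-0.    -0.     0.002]
```

View pics/g2.png

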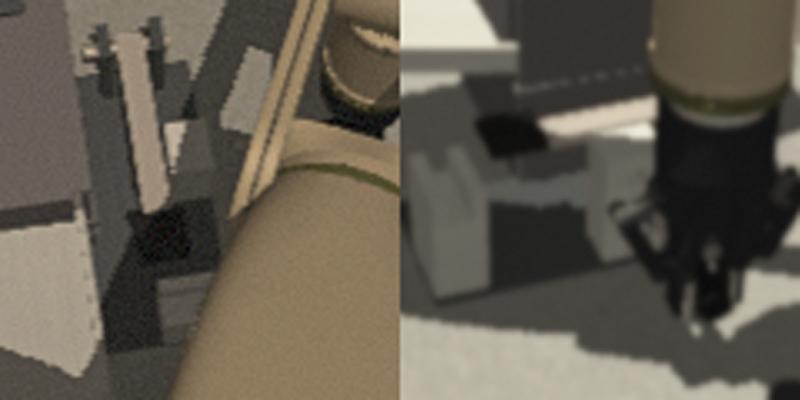

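```bash
H="python3 -m handwheel"
$H '[[0,0,-0.4,0,0,0],[0,-0.1,-0.5,0,0,0],[0,-0.5,-0.5,0,0,0],[0,-1,-0.5,0,0,0],[0,-1,-0.5,0,0,0]]' |grep pos
$H '[[0.3,-0.3,0,0,0,0],[0.7,-0.3,0,0,0,0],[0.95,-0.3,0,0,0,0],[0.95,-0.3,0,0,0,0],[0.95,-0.3,0,0,0,0]]' |grep -E "pos|force"
python3 go.py -180 -214 56.5
```

```text
tool_pos: [494.3, -231.4, 102.1]
tool_pos: [470.9, -139.3, 106.5]
contact_force: [-0.9, 0.2, -0.5]
grasp_force: 59.5
t 8.05 pos [ 470.9 -139.3  106.5] F [-0.9  0.2 -0.5] w 22.2 gf 59.5
shift [ 0.    -0.002  0.5  ] turn [0.    0.    0.006]
```

```bash
H="python3 -m handwheel"
$H '[[0,0,0.1,0,0,0],[0,0,0.2,0,0,0.005],[0,0,0.3,0,0,0.005],[0,0,0.36,0,0,0.005],[0,0,0.36,0,0,0.005]]' |grep -E "pos|force"
$H '[[0,0,0.04,0,0,0],[0,0,0.08,0,0,0],[0,0,0.12,0,0,0],[0,0,0.13,0,0,0],[0,0,0.13,0,0,0]]' |grep -E "pos|force"
python3 go.py -180 -214 56.5
python3 - <<'E'
from h import *
a=snap('top')['pixels'][170:270,280:380,::-1];b=snap('side')['pixels'][235:335,280:380,::-1]
cv2.imwrite('pics/g3.png',cv2.resize(np.hstack([a,b]),(800,400),interpolation=cv2.INTER_CUBIC))
E
```

```text
tool_pos: [469.4, -139.8, 68.5]
contact_force: [0.1, 0.3, -0.9]
grasp_force: 59.5
tool_pos: [470.6, -139.9, 57.1]
contact_force: [0.4, -0.0, -1.2]
grasp_force: 59.5
t 9.05 pos [ 470.6 -139.9   57.1] F [ 0.4 -0.  -1.2] w 22.1 gf 59.5
shift [0.006 0.002 0.006] turn [-0.    -0.    -0.001]
```

View pics/g3.png

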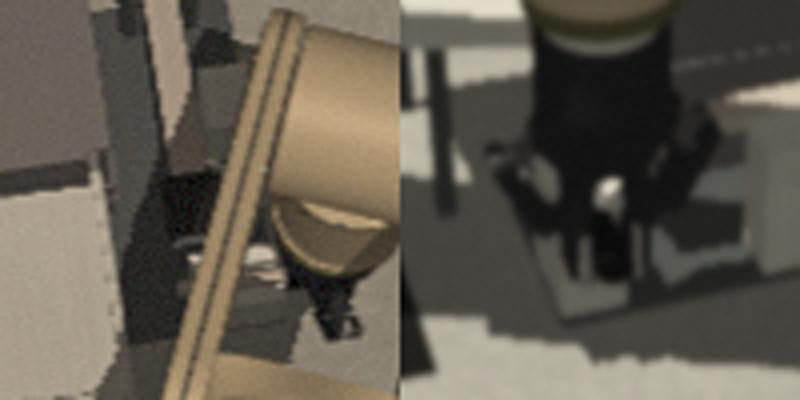

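```bash
H="python3 -m handwheel"
$H '[[0,0,0.01,0,0,0],[0,0,0.01,0,0,0]]' |grep -E "pos|force"
$H '[[0,0,0.0,0,0,0],[0,0,0,0,0,0],[0,0,0,0,0,0],[0,0,0,0,0,0],[0,0,0,0,0,0],[0,0,0,0,0,0]]' 0 |grep -E "pos|force|width"
$H '[[0,0,-0.3,0,0,0],[0,0,-0.6,0,0,0],[0,0,-1,0,0,0],[0,0,-1,0,0,0]]' |grep -E "pos|force"
$H '[[0,0,-0.5,0,0,0],[0.5,0,-0.8,0,0,0],[1,0,-0.8,0,0,0],[1,0,-0.8,0,0,0]]' |grep -E "pos|force"
$H '[[0.5,0,0,0,0,0],[1,0,0,0,0,0],[1,0,0,0,0,0]]' |grep -E "pos|force"
python3 - <<'E'
from h import *
ct,cs=snap('top'),snap('side')
a=ct['pixels'][180:260,300:380,::-1];b=cs['pixels'][240:320,280:360,::-1]
cv2.imwrite('pics/g4.png',cv2.resize(np.hstack([a,b]),(800,400),interpolation=cv2.INTER_CUBIC))
# core, by mask of brown in top
hsv=cv2.cvtColor(ct['pixels'],cv2.COLOR_RGB2HSV)
m=cv2.inRange(hsv,(5,100,60),(22,255,255));m[:255]=0;m[305:]=0;m[:,:170]=0;m[:,230:]=0
q=np.argwhere(m)[:,::-1].astype(np.float32);print(len(q),cv2.minAreaRect(q),q.min(0),q.max(0))
for t in('core_mid',):
  for n in('top','side'): print([(round(d['p'],2),np.round(d['extent'],1).tolist()) for d in spot_in(t,n)])
c4=cv2.boxPoints(cv2.minAreaRect(q));print([atz(ct,v,45).round(1).tolist() for v in c4])
E
```

```text
tool_pos: [470.9, -140.0, 56.5]
contact_force: [0.6, 0.4, -1.9]
grasp_force: 59.6
tool_pos: [470.7, -140.0, 56.3]
contact_force: [0.1, 0.5, -0.3]
width: 85.3
grasp_force: 0.0
tool_pos: [474.2, -141.4, 162.7]
contact_force: [1.1, -1.2, 0.4]
grasp_force: 0.0
tool_pos: [470.1, -36.2, 237.7]
contact_force: [0.0, -0.4, -0.3]
grasp_force: 0.0
tool_pos: [467.5, 64.9, 235.5]
contact_force: [-0.8, -0.6, -0.4]
grasp_force: 0.0
771 ((193.70001220703125, 276.5999755859375), (40.160919189453125, 19.922346115112305), 71.56504821777344) [179. 257.] [208. 298.]
[(0.95, [179.9, 257.4, 208.2, 297.1]), (0.63, [208.7, 306.7, 245.3, 344.9]), (0.55, [416.9, 149.6, 452.1, 180.4]), (0.34, [149.5, 176.6, 200.3, 211.4])]
[(0.77, [207.3, 218.6, 247.5, 251.6]), (0.74, [318.2, 270.0, 339.4, 307.2]), (0.57, [251.6, 199.2, 291.7, 224.9])]
[[478.6, 384.5, 45.0], [489.5, 328.1, 45.0], [374.9, 301.4, 45.0], [364.3, 356.7, 45.0]]
```

View pics/g4.png

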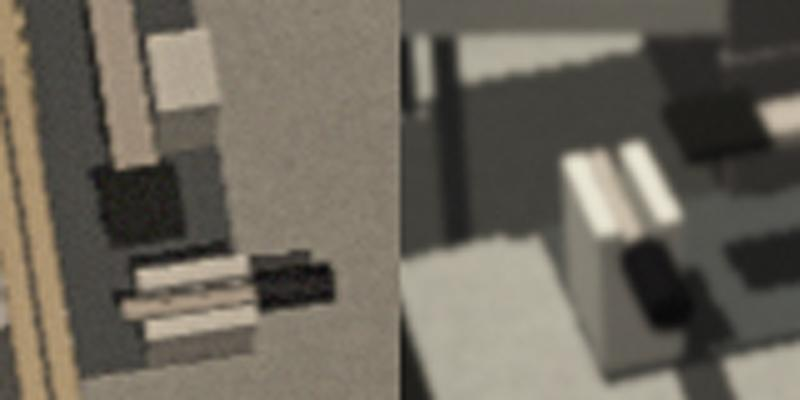

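The pin lies in the notch with its handle to -y and nearly touching the block, so it is parked well. Next is the core.

```bash
H="python3 -m handwheel"
sed 's/p=np.load(.bin.npy.)/p=np.zeros(3)/' go.py > gow.py
$H '[[1,-0.15,0,0,0,-0.85],[1,-0.15,0,0,0,-0.85],[1,-0.15,0,0,0,-0.85],[1,-0.15,0,0,0,-0.85],[1,-0.15,0,0,0,-0.85],[1,-0.15,0,0,0,-0.85]]' |grep -E "pos|force"
$H '[[0.9,0.9,0,0,0,-0.85],[0.9,0.9,0,0,0,-0.85],[0.9,0.9,0,0,0,-0.85],[0.9,0.9,0,0,0,-0.85],[0.9,0.9,0,0,0,-0.85],[0.9,0.9,0,0,0,-0.85]]' |grep -E "pos|force"
python3 gow.py 427 346 150 193.1
```

```text
tool_pos: [452.6, 158.2, 236.0]
contact_force: [0.6, -0.5, 0.5]
grasp_force: 0.0
tool_pos: [438.2, 284.8, 235.8]
contact_force: [-0.1, -0.1, -0.7]
grasp_force: 0.0
t 12.45 pos [438.2 284.8 235.8] F [-0.1 -0.1 -0.7] w 85.4 gf 0.0
shift [-0.028  0.622  0.858] turn [-0.001 -0.001 -0.003]
```

```bash
H="python3 -m handwheel"
$H '[[-0.03,0.5,0.2,0,0,0],[-0.03,0.62,0.6,0,0,0],[-0.03,0.62,0.86,0,0,0],[-0.03,0.62,0.86,0,0,0]]' |grep -E "pos|force"
$H '[[0,0,0.4,0,0,0],[0,0,0.6,0,0,0],[0,0,0.6,0,0,0]]' |grep -E "pos|force"
python3 gow.py 427 346 12 193.1
python3 - <<'E'
from h import *
a=snap('top')['pixels'][230:330,145:245,::-1];b=snap('side')['pixels'][170:270,220:320,::-1]
cv2.imwrite('pics/g5.png',cv2.resize(np.hstack([a,b]),(800,400),interpolation=cv2.INTER_CUBIC))
E
```

```text
tool_pos: [424.8, 344.4, 145.1]
contact_force: [0.1, 0.2, 0.1]
grasp_force: 0.0
tool_pos: [426.0, 345.0, 88.3]
contact_force: [-0.9, 0.4, -0.1]
grasp_force: 0.0
t 13.15 pos [426.  345.   88.3] F [-0.9  0.4 -0.1] w 85.0 gf 0.0
shift [-0.015  0.009  0.763] turn [-0.002 -0.004 -0.009]
```

View pics/g5.png

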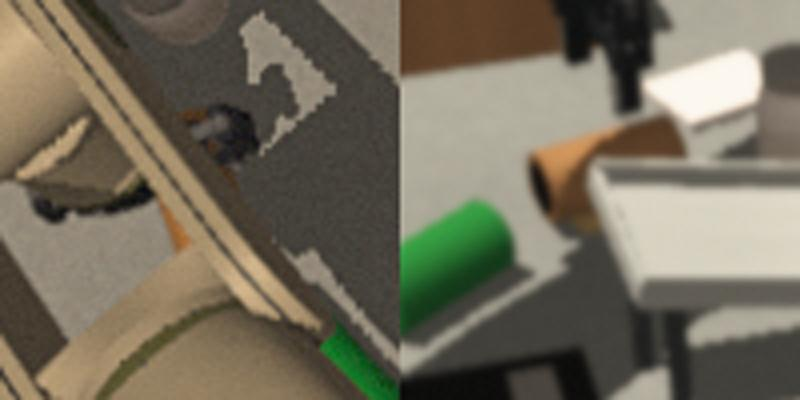

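The gripper is centred over the core with clear space on both sides, so I'm descending.

```bash
H="python3 -m handwheel"
$H '[[-0.01,0.01,0.15,0,0,0],[-0.01,0.01,0.3,0,0,0],[-0.01,0.01,0.3,0,0,0]]' |grep -E "pos|force"
$H '[[0,0,0.15,0,0,0],[0,0,0.3,0,0,0],[0,0,0.45,0,0,0],[0,0,0.45,0,0,0]]' |grep -E "pos|force"
$H '[[0,0,0,0,0,0],[0,0,0,0,0,0],[0,0,0,0,0,0],[0,0,0,0,0,0],[0,0,0,0,0,0],[0,0,0,0,0,0]]' 1 |grep -E "pos|force|width"
```

```text
tool_pos: [426.0, 347.6, 57.9]
contact_force: [0.4, -0.6, -0.6]
grasp_force: 0.0
tool_pos: [425.2, 347.1, 11.8]
contact_force: [-1.1, -0.3, -0.9]
grasp_force: 0.0
tool_pos: [428.5, 348.2, 16.6]
contact_force: [1.2, -4.7, 2.8]
width: 54.4
grasp_force: 62.7
```

```bash
H="python3 -m handwheel"
$H '[[0,0,-0.2,0,0,0],[0,0,-0.5,0,0,0],[0,0,-1,0,0,0],[0,0,-1,0,0,0]]' |grep -E "pos|force|width"
$H '[[0,0,-0.5,0,0,0],[0,0,-1,0,0,0],[0,0,-1,0,0,0],[0,0,-1,0,0,0]]'
python3 - <<'E'
from h import *
for n in('top','side'):
  c=snap(n,'k_'+n+'.png');s=get_state();R=s['tool_rot'];P=s['tool_pos']
  print(n,proj(c,[P+R@np.array(o,float) for o in((0,0,-18.7),(55,0,-18.7),(-55,0,-18.7))]).round(1).tolist())
  print([(round(d['p'],2),np.round(d['extent'],1).tolist()) for d in spot_in('core_mid',n)])
b=c['pixels'][100:260,200:360,::-1]
a=cv2.imread('pics/k_top.png')[230:330,130:230]
cv2.imwrite('pics/g6.png',np.hstack([cv2.resize(a,(400,400),interpolation=2),cv2.resize(b,(400,400),interpolation=2)]))
E
```

```text
tool_pos: [431.9, 351.7, 124.2]
contact_force: [1.8, 1.2, 0.3]
width: 54.6
grasp_force: 63.5
time_s: 15.35
tool_pos: [428.6, 349.5, 218.0]
tool_rot: [[-0.976, -0.22, 0.004], [-0.22, 0.976, 0.003], [-0.005, 0.002, -1.0]]
contact_force: [-0.3, 0.6, -2.0]
width: 54.2
grasp_force: 63.8
top [[171.0, 266.2], [177.5, 287.0], [164.7, 245.8]]
[(0.82, [217.5, 305.4, 248.9, 339.1]), (0.79, [163.0, 244.7, 180.7, 290.0]), (0.49, [238.7, 136.6, 309.5, 224.0]), (0.16, [239.2, 137.6, 350.8, 280.3]), (0.16, [438.2, 174.9, 465.1, 206.3])]
side [[266.7, 152.0], [248.5, 156.2], [284.4, 147.8]]
[(0.96, [244.1, 138.3, 287.1, 165.3]), (0.34, [268.2, 182.1, 424.4, 317.3])]
```

View pics/g6.png

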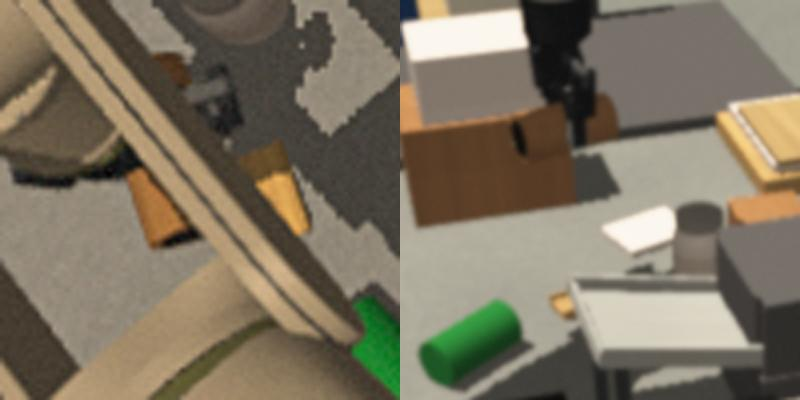

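The core is held at its middle (side box centre (266,152) against the grasp point's (267,152)). I'm carrying it to the ramp.

```bash
H="python3 -m handwheel"
$H '[[0,-0.97,0,0,0,0.85],[0,-0.97,0,0,0,0.85],[0,-0.97,0,0,0,0.85],[0,-0.97,0,0,0,0.85],[0,-0.97,0,0,0,0.85],[0,-0.97,0,0,0,0.85]]' |grep -E "pos|force"
$H '[[-0.76,-0.8,0,0,0,0.85],[-0.76,-0.8,0,0,0,0.85],[-0.76,-0.8,0,0,0,0.85],[-0.76,-0.8,0,0,0,0.85],[-0.76,-0.8,0,0,0,0.85],[-0.76,-0.8,0,0,0,0.85]]' |grep -E "pos|force"
python3 go.py -184 0 218
```

```text
tool_pos: [448.0, 253.4, 213.6]
contact_force: [-0.4, -0.1, -0.3]
grasp_force: 64.2
tool_pos: [457.9, 143.6, 213.7]
contact_force: [0.9, -0.0, -1.3]
grasp_force: 64.3
t 16.75 pos [457.9 143.6 213.7] F [ 0.9 -0.  -1.3] w 54.1 gf 64.3
shift [-0.69   0.056 -0.043] turn [-0.003  0.    -0.008]
```

```bash
H="python3 -m handwheel"
$H '[[-0.4,0.05,0,0,0,0],[-0.72,0.06,0,0,0,-0.01],[-0.72,0.06,0,0,0,-0.01],[-0.72,0.06,0.3,0,0,-0.01],[-0.72,0.06,0.5,0,0,-0.01],[-0.72,0.06,0.5,0,0,-0.01]]' |grep -E "pos|force"
python3 go.py -184 -3 141
python3 - <<'E'
from h import *
for n in('top','side'):
  c=snap(n,'r_'+n+'.png')
  print([(round(d['p'],2),np.round(d['extent'],1).tolist()) for d in spot_in('core_mid',n)])
b=c['pixels'][170:250,260:380,::-1]
a=cv2.imread('pics/r_top.png')[200:300,230:330]
cv2.imwrite('pics/g7.png',np.hstack([cv2.resize(a,(320,320),interpolation=2),cv2.resize(b,(480,320),interpolation=2)]))
E
```

```text
tool_pos: [462.5, 72.4, 160.9]
contact_force: [-0.1, 1.0, -1.4]
grasp_force: 64.2
t 17.35 pos [462.5  72.4 160.9] F [-0.1  1.  -1.4] w 54.3 gf 64.2
shift [-0.008  0.015  0.199] turn [-0.008 -0.     0.008]
[(0.83, [208.6, 303.8, 247.0, 342.4]), (0.51, [260.2, 235.6, 300.0, 254.5]), (0.22, [130.3, 227.1, 161.2, 265.6])]
[(0.93, [209.1, 217.6, 246.1, 253.9]), (0.9, [293.0, 190.9, 320.8, 232.9])]
```

View pics/g7.png

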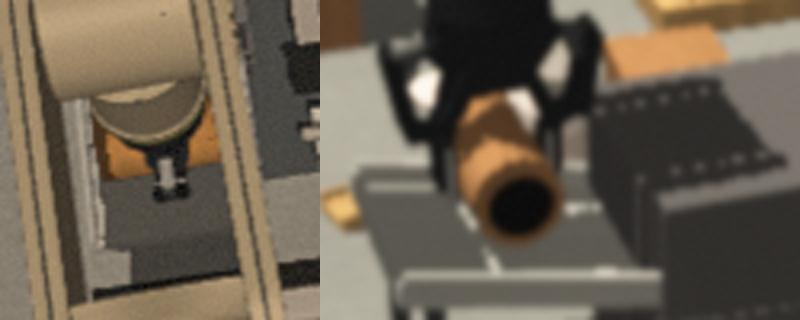

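```bash
H="python3 -m handwheel"
python3 - <<'E'
from h import *
c=snap('top');print(atz(c,(260.2,254),180).round(1),atz(c,(300,254),180).round(1))
E
$H '[[0,0.01,0.1,0,0,0.005],[0,0.01,0.17,0,0,0.005],[0,0.01,0.17,0,0,0.005]]' |grep -E "pos|force"
$H '[[0,0,0.02,0,0,0],[0,0,0.03,0,0,0],[0,0,0.03,0,0,0]]' |grep -E "pos|force"
```

```text
[438.6 131.4 180. ] [424.4  29.4 180. ]
tool_pos: [465.6, 72.2, 146.7]
contact_force: [-0.3, 0.4, -1.1]
grasp_force: 64.2
tool_pos: [466.6, 72.2, 145.3]
contact_force: [0.4, -0.4, -0.1]
grasp_force: 64.2
```

```bash
H="python3 -m handwheel"
$H '[[-0.03,-0.02,0.02,0,0,0],[-0.03,-0.02,0.04,0,0,0],[-0.03,-0.02,0.04,0,0,0],[-0.03,-0.02,0.04,0,0,0]]' |grep -E "pos|force"
$H '[[0,0,0.02,0,0,0],[0,0,0.02,0,0,0],[0,0,0.02,0,0,0]]' |grep -E "pos|force"
```

```text
tool_pos: [464.6, 69.1, 141.2]
contact_force: [0.4, -0.0, -1.1]
grasp_force: 64.2
tool_pos: [464.6, 69.2, 139.2]
contact_force: [-0.1, 0.1, -0.1]
grasp_force: 64.2
```

```bash
H="python3 -m handwheel"
$H '[[0,0,0,0,0,0],[0,0,0,0,0,0],[0,0,0,0,0,0],[0,0,0,0,0,0],[0,0,0,0,0,0],[0,0,0,0,0,0]]' 0 |grep -E "pos|force|width"
$H '[[0,0,-0.1,0,0,0],[0,0,-0.2,0,0,0],[0,0,-0.35,0,0,0],[0,0,-0.6,0,0,0],[0,0,-0.9,0,0,0],[0,0,-0.9,0,0,0]]' |grep -E "pos|force|width"
$H '[[-0.5,0,0,0,0,0],[-1,0,0,0,0,0],[-1,0,0,0,0,0]]' |grep -E "pos|force"
python3 - <<'E'
from h import *
for n in('top','side'):
  c=snap(n,'s_'+n+'.png')
  print([(round(d['p'],2),np.round(d['extent'],1).tolist()) for d in spot_in('core_mid',n)])
b=c['pixels'][170:290,260:420,::-1]
a=cv2.imread('pics/s_top.png')[180:290,230:340]
cv2.imwrite('pics/g8.png',np.hstack([cv2.resize(a,(360,360),interpolation=2),cv2.resize(b,(440,360),interpolation=2)]))
E
python3 go.py -127 -135 150
```

```text
tool_pos: [464.8, 69.2, 139.4]
contact_force: [1.3, -0.1, 0.3]
width: 85.5
grasp_force: 0.3
tool_pos: [467.3, 69.3, 235.6]
contact_force: [0.4, 0.5, -0.2]
width: 85.5
grasp_force: 0.0
tool_pos: [466.3, -35.8, 230.1]
contact_force: [-0.2, 0.9, -0.4]
grasp_force: 0.0
[(0.91, [210.6, 305.3, 248.1, 342.1]), (0.8, [259.6, 213.7, 301.8, 238.9])]
[(0.98, [208.7, 221.5, 249.1, 251.8]), (0.57, [304.2, 198.7, 342.0, 240.4])]
t 20.6 pos [466.4 -30.2 229.6] F [ 0.6  0.2 -0.1] w 85.0 gf 0.0
shift [-0.304  0.558  0.796] turn [ 0.    -0.     0.004]
```

View pics/g8.png

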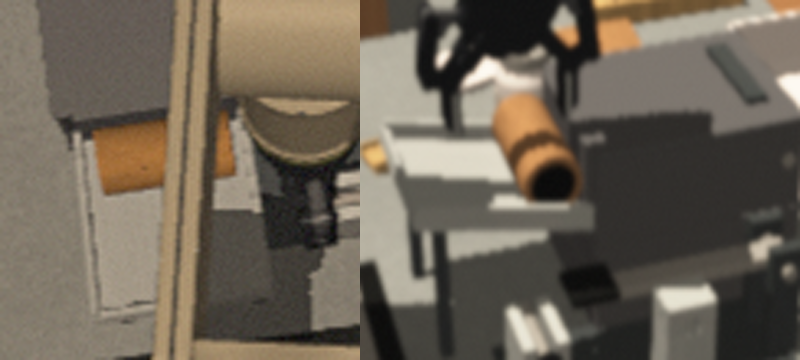

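The core rests square against the lid: top box [260,214,302,239], and the side view shows it touching the plate. Now for the lever.

```bash
H="python3 -m handwheel"
$H '[[-0.36,0.5,0,0,0,0],[-0.36,0.54,0,0,0,0],[-0.36,0.54,0,0,0,0],[-0.36,0.54,0.3,0,0,0],[-0.36,0.54,0.7,0,0,0],[-0.36,0.54,0.9,0,0,0],[-0.36,0.54,0.9,0,0,0],[-0.36,0.54,0.9,0,0,0]]' 1 |grep -E "pos|force|width"
python3 go.py -128 -139 102
```

```text
tool_pos: [520.7, -64.7, 140.0]
contact_force: [0.7, 0.1, 0.1]
width: 0.2
grasp_force: 0.0
t 21.4 pos [520.7 -64.7 140. ] F [0.7 0.1 0.1] w 0.2 gf 0.0
shift [0.011 0.01  0.38 ] turn [-0.    -0.     0.005]
```

```bash
H="python3 -m handwheel"
$H '[[0,0,0.2,0,0,0],[0,0,0.38,0,0,0],[0,0,0.45,0,0,0],[0,0,0.52,0,0,0],[0,0,0.58,0,0,0],[0,0,0.64,0,0,0],[0,0,0.68,0,0,0],[0,0,0.71,0,0,0]]' |grep -E "pos|force"
$H '[[0,0,0,0,0,0],[0,0,0,0,0,0],[0,0,0,0,0,0],[0,0,0,0,0,0],[0,0,0,0,0,0],[0,0,0,0,0,0],[0,0,0,0,0,0],[0,0,0,0,0,0]]' |grep -E "pos|force"
$H '[[0,0,0,0,0,0],[0,0,0,0,0,0],[0,0,0,0,0,0],[0,0,0,0,0,0],[0,0,0,0,0,0],[0,0,0,0,0,0],[0,0,0,0,0,0],[0,0,0,0,0,0]]' |grep -E "pos|force"
python3 - <<'E'
from h import *
for n in('top','side'):
  c=snap(n,'t_'+n+'.png')
  print([(round(d['p'],2),np.round(d['extent'],1).tolist()) for d in spot_in('core_mid',n)])
b=c['pixels'][150:290,260:430,::-1]
a=cv2.imread('pics/t_top.png')[130:290,220:380]
cv2.imwrite('pics/g9.png',np.hstack([cv2.resize(a,(360,360),interpolation=2),cv2.resize(b,(437,360),interpolation=2)]))
E
```

```text
tool_pos: [523.0, -65.7, 71.3]
contact_force: [-0.7, 2.1, 6.0]
grasp_force: 3.3
tool_pos: [523.0, -65.7, 71.4]
contact_force: [-1.3, 1.7, 6.5]
grasp_force: 3.1
tool_pos: [523.0, -65.7, 71.4]
contact_force: [-1.6, 2.2, 6.2]
grasp_force: 3.1
[(0.59, [211.2, 306.9, 247.9, 342.1])]
[(0.74, [207.4, 217.9, 249.0, 251.8])]
```

View pics/g9.png

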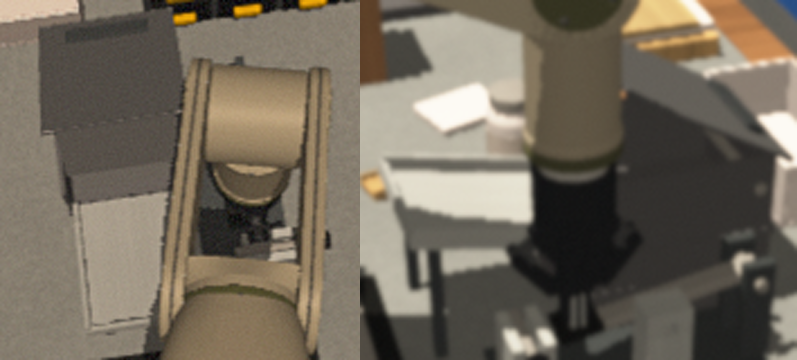

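The lid is up and the visible part of the ramp is empty; a 110 mm core would show, so it has rolled in. I'll hold a little longer, then let the lever up smoothly and back off.

```bash
H="python3 -m handwheel"
$H '[[0,0,0,0,0,0],[0,0,0,0,0,0],[0,0,0,0,0,0],[0,0,0,0,0,0],[0,0,0,0,0,0],[0,0,0,0,0,0],[0,0,0,0,0,0],[0,0,0,0,0,0]]' |grep -E "pos|force"
$H '[[0,0,-0.07,0,0,0],[0,0,-0.14,0,0,0],[0,0,-0.21,0,0,0],[0,0,-0.28,0,0,0],[0,0,-0.36,0,0,0],[0,0,-0.6,0,0,0],[0,0,-1,0,0,0],[0,0,-1,0,0,0]]' |grep -E "pos|force"
$H '[[0,0,-0.6,0,0,0],[-0.5,-0.3,-0.6,0,0,0],[-1,-0.8,-0.6,0,0,0],[-1,-0.8,-0.6,0,0,0]]' |grep -E "pos|force"
$H '[[-0.5,-0.3,0,0,0,0],[-1,-0.8,0,0,0,0],[-1,-0.8,0,0,0,0],[-1,-0.8,0,0,0,0]]' |grep -E "pos|force"
python3 - <<'E'
from h import *
for n in('top','side'):
  c=snap(n,'u_'+n+'.png')
  print([(round(d['p'],2),np.round(d['extent'],1).tolist()) for d in spot_in('core_mid',n)])
b=c['pixels'][150:330,260:430,::-1]
a=cv2.imread('pics/u_top.png')[130:290,220:380]
cv2.imwrite('pics/g10.png',np.hstack([cv2.resize(a,(400,400),interpolation=2),cv2.resize(b,(378,400),interpolation=2)]))
print(get_state()['time_s'])
E
```

```text
tool_pos: [523.0, -65.7, 71.4]
contact_force: [-0.5, 2.0, 6.2]
grasp_force: 3.1
tool_pos: [524.5, -66.7, 175.6]
contact_force: [1.6, -0.8, 0.5]
grasp_force: 0.0
tool_pos: [441.4, -169.2, 229.9]
contact_force: [0.6, 0.4, 0.0]
grasp_force: 0.0
tool_pos: [362.2, -271.2, 229.1]
contact_force: [0.4, 0.1, -0.0]
grasp_force: 0.0
[(0.84, [209.0, 306.6, 247.9, 343.2])]
[(0.64, [207.5, 217.8, 248.0, 252.7])]
26.6
```

View pics/g10.png

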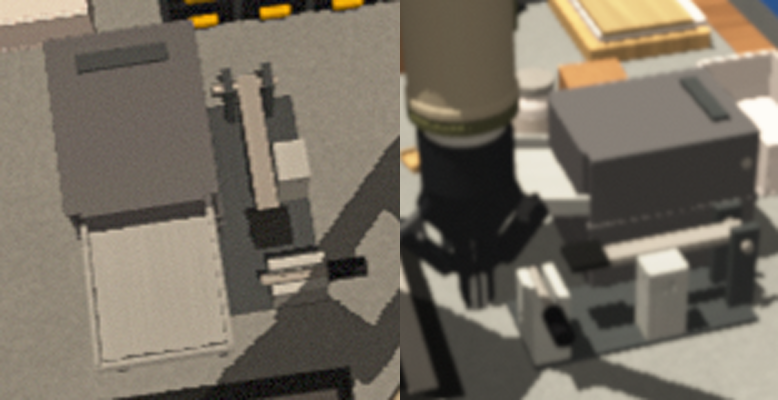

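The lid is shut, the ramp is empty and the lever is up. The pin is still in the notch, and the arm touches nothing.

```bash
python3 -c "
from station import sign_off
print(sign_off())"
```

```text
the job is handed in; nothing more can be done
None
```

The job is done and handed in after about 27 s of the 64 s allowed: the pin is parked in the notch, the lid is shut, and the lever is up. The core is in the bin, judged from the empty ramp since the bin's inside was never seen.

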